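# Sweep the lint trap: damper to half, release and draw out the sweeper rod

### The job

The lint trap on the laundry room's folding table needs a sweep. First set the damper lever to the middle tick, halfway between open and shut; then press the release button on the collar and pull the telescoping sweeper rod by its upright handle straight out to its second stop, where both sections are fully drawn. The rod springs back if let go, so finish while still holding the handle at the second stop, with the lever still at half and the detergent bottle, the jar and the mug left undisturbed.

Things in the scene. Friction and masses are not known exactly. Their poses are not given: they have to be found in the camera images.
- trap: Lint trap, fixed: bare-metal box 260 (x) by 160 (y) by 90 mm high. Origin: on the table, middle of its front face's lower edge, below the button. -x: out of its front, to the robot, the way the rod pulls; +y: damper side. An outer tube (radius 16 mm, axis 115 mm up, y = 0) lies on top along x, ending in front in a grey collar (x -30 to 24 mm, 44 mm wide, top 135 mm up). A duct stub sticks out behind.
- handle: Upright black handle at the rod's front end: block 30 (x) by 20 (y) by 80 mm tall, axes as the trap's. Origin: its middle, 125 mm above the table (top 165, bottom 85). The rod (radius 8 mm, 115 mm up) joins its rear (+x) face: take it from above by its two y faces, near the top. Starts at x = -75 mm, y = 0 in the trap's frame, 75 mm in front of the button; moves only along the trap's x.
- handle_top (a point): Centre of the top face of the handle, 165 mm above the table.
- inner (a joint): Extension of the thin inner rod out of the middle tube, m: 0 pushed in, 0.07 at its end (the first stop). Locked at 0 until the release button is pressed; it then springs out by itself to about 0.015 and stays unlocked after the button comes up. Further pulling needs 1 to 3 N; let go, it slides back.
- middle (a joint): Extension of the middle tube out of the fixed outer tube, m: 0 in, 0.07 at its end. A spring holds it in with 5 to 7 N, so it moves only after the inner rod has reached its first stop. Second stop: inner = 0.07 and middle = 0.07 together; the handle has then moved 140 mm along the trap's -x from its start, against a hard stop. Let go, it slides back.
- release_top (a point): Centre of the top of the release button: a round black button, radius 12 mm, standing 12 mm out of the collar's top, top at 147 mm above the table; in the trap's frame at x = 0, y = 0. It is pressed straight down from above and springs back.
- release (a joint): Travel of the release button, m: 0 up, 0.008 fully down; the rod is unlocked from about 0.005. Fully down takes 5 N.
- damper: Damper housing, fixed against the trap's +y side, same yaw: bare-metal box 185 by 145 by 90 mm high. Origin: on the table, below the lever's pivot. Three raised black ticks (30 mm long, 2 mm high) on its top point at the pivot: along the housing's own -x (shut), at 45 degrees between -x and +y (half), and along +y (open).
- lever_pivot (a point): Pivot of the damper lever, 101 mm above the table; the axis is vertical.
- damper_lever (a joint): Angle of the damper lever, rad: 0 shut, lever pointing along the housing's -x; 0.785 half, at the middle tick; 1.571 open, pointing along +y. It grows clockwise as seen from above. It stays where it is left, held by a friction of about 1 N at the knob.
- lever_knob (a point): Centre of the top of the lever's upright round black knob: radius 8 mm, 48 mm tall, top at 151 mm and bottom at 103 mm above the table, 70 mm from the pivot. The lever's flat steel bar (16 mm wide) lies below the knob, 98 to 104 mm above the table.
- detergent: White detergent bottle, radius 36 mm, 200 mm tall, right of the trap. Origin: centre of the underside. Leave alone.
- scoop_jar: Clear jar with lid, radius 34 mm, 110 mm tall, right of the trap. Origin: centre of the underside. Leave alone.
- coin_mug: White mug, radius 40 mm, 90 mm tall, left of the damper housing. Origin: centre of the underside. Leave alone.

How it is judged:
By the outcome, as a careful person would: the job done as asked, in the order asked, and still so for the second after the job is handed in, while the arm keeps its last pose, push and grip.
It also fails if it takes over 48 s, if anything falls off the work surface, if the arm or the gripper's body presses on something with over 40 N, if the wrist force passes 120 N, or if a joint passes its speed limit or range.

### The arm

A 6-joint arm with a two-finger parallel gripper is mounted at the origin on the work surface. World frame = base frame: x ahead of the robot, y to its left, z up, the work surface at z = 0. Lengths are in m, angles in rad, forces in N, time in s.
With the tool pointing down it reaches from about 0.35 to 0.85 m from the base axis. Payload 8.1 kg.
Tool frame: the origin (TCP) lies at the very end of the fingers, on their centre line; the grasp point (between the pads) lies 19 mm behind it; z points along the fingers, y is the line along which they close (so a half turn about z gives the same grasp; the last joint's range is limited). The gripper opens to 85 mm and grips with 20 to 120 N. Pads are 22 mm wide; open, the fingers measure 114 mm over their backs; the gripper's body (76 mm by 85 mm) begins 54 mm behind the grasp point. The pads swing forward as they close: fully open they stand 13 mm farther back than shut.
Start: joints at [1.145, 0.13, 1.488, -0, 1.523, -0.085], TCP at [0.201, 0.566, 0.231] pointing down, gripper open.
Joint ranges: [-2.96, 2.96], [-0.89, 2.26], [0.02, 2.5], [-1.34, 4.48], [0, 2.73], [-2.66, 2.66]. Speed limits (rad/s): [2.39, 2.39, 2.79, 3.14, 3.14, 3.14].

### API

Orientations are given as a unit quaternion [w, x, y, z].
In Python, from bench import r gives the robot as it stands. The module is installed in compiled form; this text tells all that it offers.
- The arm moves only by the shell command python3 -m pendant 'ROWS' [FORCE]. ROWS is JSON, a list of rows, each an object with "translation": the shift along the tool's x, y, z in cm, a list of three; "turn": the turn, a rotation vector about the tool's x, y, z in rad, a list of three; "fingers": the closure in counts, from 0 (fully open) to 255 (shut). In form: [{"translation": [x, y, z], "turn": [wx, wy, wz], "fingers": fingers}, ...]. A call has 1 to 10 rows; each row is the pose to reach, as a shift and turn from the pose commanded when the call began, along the tool's axes at that moment; what a row does not reach only later rows make up. A row lasts 1/12 s, in which the tool goes at most 41.7 mm and 7.16 degrees, less where a joint would pass 70% of its speed; a pose out of reach is approached as far as the arm can. A call with a gripper value outside its range is refused whole. The fingers move at their own pace and stop on an object; FORCE is the grip in N (left out, the last holds). Time passes only in rows, so rows that repeat a pose let the fingers close. It gives the time, the measured TCP pose, the force, the opening and the grip force at its end, in the units of the state.
- r.state(): the state, without advancing time (a new reading comes with each control period).
- r.capture(name): name is "scene" or "top" or "wrist"; returns the picture (480x640x3 uint8, red, green, blue); there is no depth.
- r.calibration(name): a dict with "fx", "fy", "cx", "cy" (pixels), "k1" (the pictures are not rectified: a ray, as slopes to the right and down, at radius r is drawn at 1 + k1 r^2 times it, then the intrinsics apply), "rvec" (rotation vector, rad) and "tvec" (3), from world to camera coordinates, as OpenCV has them. Camera axes: x right, y down, z forward; pixel columns grow to the right and rows downward; lengths in m; the calibration is good to about 2 mm. A picture is of the moment at which its call begins: read the wrist's pose just before it. calibration takes no time and is no camera call; for the wrist camera it gives the pose at the moment of the call.
- r.finish_job(): hands the job in; it is judged then, once.
The state is a dict: "clock": time; "q": joint angles; "dq": joint speeds; "joint_torque": joint torques, N m; "eef_pos": TCP position; "orientation": TCP orientation; "force": force on the tool from outside, world axes, zero at the start; "wrist_torque": the same for the moment, N m; "opening": finger opening in m; "finger_force": force on a finger pad.
Only numpy, scipy, OpenCV 4.12 (cv2) and the standard library are available. Lean on these libraries where they do the work, as an engineer would, in place of code of your own. Each camera call takes 0.05 s, during which the arm holds its last target. There are 200 camera calls.

## Working session

There is one attempt and no reset: what is moved stays moved. The work goes in short steps, Python scripts to look and compute and a shell command to move; the robot and the scene stay as the last step left them, time stands still between calls to the robot, and variables do not carry over. Pictures are saved under pics/ and viewed, at most 10 in all, crops included, and the job is handed in when it is done.

```bash
mkdir -p pics
cat > h.py <<'E'
import numpy as np, cv2
from bench import r
from scipy.spatial.transform import Rotation as R
def rays(c,uv):
    uv=np.array(uv,float).reshape(-1,2)
    d=np.c_[(uv[:,0]-c['cx'])/c['fx'],(uv[:,1]-c['cy'])/c['fy']]
    s=d.copy()
    for _ in range(20): s=d/(1+c['k1']*(s**2).sum(1,keepdims=True))
    M=cv2.Rodrigues(np.array(c['rvec'],float))[0]; t=np.array(c['tvec'],float).ravel()
    return -M.T@t, np.c_[s,np.ones(len(s))]@M
def plane(c,uv,z):
    o,d=rays(c,uv); z=np.broadcast_to(z,len(d))
    return o+d*((z-o[2])/d[:,2])[:,None]
def proj(c,P):
    M=cv2.Rodrigues(np.array(c['rvec'],float))[0]; p=np.array(P,float).reshape(-1,3)@M.T+np.array(c['tvec'],float).ravel()
    s=p[:,:2]/p[:,2:]; s=s*(1+c['k1']*(s**2).sum(1,keepdims=True))
    return s*[c['fx'],c['fy']]+[c['cx'],c['cy']]
def save(n,im): cv2.imwrite('pics/'+n+'.png',cv2.cvtColor(im,cv2.COLOR_RGB2BGR))
E
python3 - <<'E'
from h import *
for n in('scene','top'):
    im=r.capture(n); save(n+'0',im); np.save(n+'0.npy',im)
    c=r.calibration(n); print(n,rays(c,[[320,240]]),c['k1'],c['fx'])
s=r.state(); print(s['eef_pos'],s['orientation'],s['clock'])
E
```

```text
scene (array([ 1.17596782, -0.44018353,  0.69785244]), array([[-0.64418047,  0.42990218, -0.63287027]])) -0.08586960952679919 502.99463945828427
top (array([ 0.5057533 , -0.05200564,  1.03736936]), array([[ 0.0680117 ,  0.02246208, -0.99754557]])) -0.07830370140271009 511.3206971294242
[0.20032191 0.56506666 0.23034519] [-1.81750992e-04  1.69552594e-01  9.85520806e-01 -7.90754518e-04] 0.1
```

View pics/top0.png

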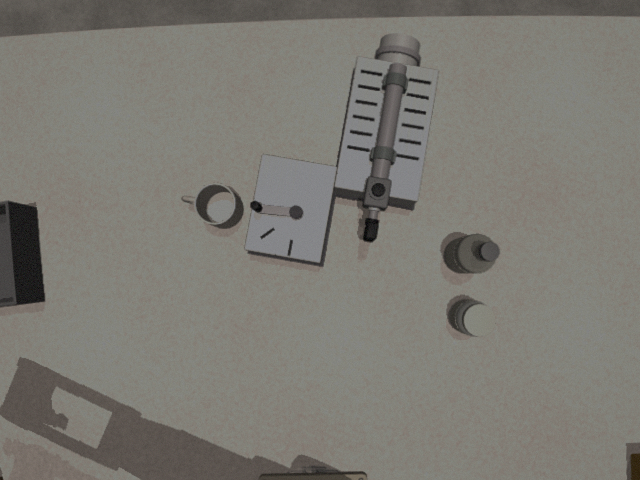

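View pics/scene0.png

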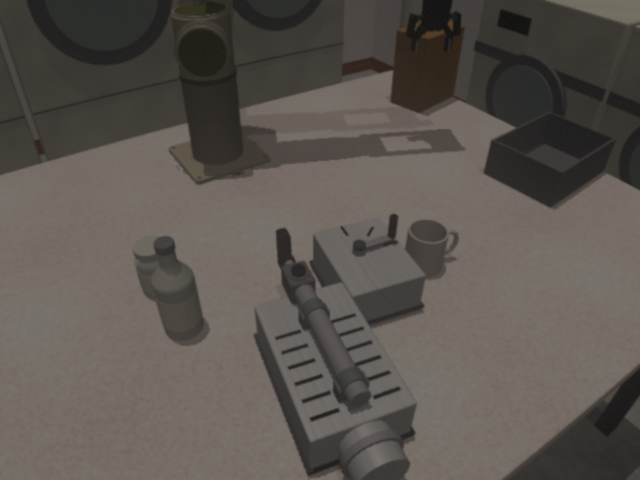

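The top view shows the button at about (378,189), the handle at (371,228), the lever pivot at (296,212), the knob at (257,206) in the open position, and ticks at (267,233) and (290,247). Next I'll measure these with dark-pixel masks.

Run:
```python
from h import *
im=np.load('top0.npy'); c=r.calibration('top')
g=im.max(2)
m=(g<60).astype(np.uint8); 
n,l,st,ce=cv2.connectedComponentsWithStats(m)
for i in range(1,n):
    x,y,w,h,a=st[i]
    if a>15 and 230<x<450 and 50<y<280: print(i,st[i],ce[i].round(1))
crop=cv2.resize(im[140:280,230:430],None,fx=4,fy=4,interpolation=cv2.INTER_CUBIC); save('crop0',np.clip(crop.astype(float)*1.6,0,255).astype(np.uint8))
for nme,uv,z in [('button',(378,189),.147),('handle',(371,223),.165),('pivot',(296,212),.104),('knobtop',(256.5,206),.151),('half',(267,233),.091),('shut',(290.5,247),.091),
 ('tubeback',(397,70),.131),('tubefront',(379,175),.131),('boxFL',(336,195),.09),('boxFR',(415,207),.09),('boxBR',(438,70),.09),('boxBL',(358,57),.09),('dBL',(262,155),.09),('dBR',(337,165),.09),('dFL',(247,250),.09),('dFR',(324,263),.09)]:
    print(nme,plane(c,[uv],z)[0].round(4))
```

```text
3 [375  52  11   7  28] [378.5  54.6]
6 [412  56   8  10  24] [416.1  60.3]
8 [361  70  21   6  54] [371.3  72.6]
9 [382  74  11  17  59] [386.2  82.8]
12 [409  78  21   6  54] [419.3  80.8]
14 [358  85  22   6  54] [368.3  87.4]
16 [400  84   6  10  25] [403.1  88.2]
19 [407  94  21   5  49] [417.2  95.9]
23 [356 100  21   5  51] [365.5 102.2]
26 [405 108  21   6  55] [414.9 110.8]
28 [353 115  21   6  50] [363.  117.5]
31 [402 124  21   5  45] [412.  125.9]
34 [350 131  22   5  48] [360.5 132.8]
39 [400 139  21   5  47] [409.5 141.3]
42 [348 146  21   6  52] [357.9 148.2]
43 [370 146   8  19  52] [373.5 155. ]
47 [389 155   5  10  20] [391.2 160.3]
48 [396 154  22   6  48] [407.1 156.8]
55 [249 179 137  87 636] [332.  217.2]
56 [371 183  14  14 154] [377.8 189.5]
60 [387 197  28  13 211] [400.5 202.9]
62 [251 201  11  11  91] [255.9 206.1]
64 [290 206  13  13  75] [295.9 212.2]
67 [363 218  16  24 298] [370.2 229.4]
69 [261 229  13   9  29] [266.9 232.9]
70 [444 236  25  37 373] [453.  254.9]
71 [288 240   4  15  27] [289.6 247.2]
button [ 0.6535 -0.1361  0.147 ]
handle [ 0.592  -0.1204  0.165 ]
pivot [0.6222 0.0118 0.104 ]
knobtop [0.6289 0.0776 0.151 ]
half [0.586  0.0676 0.091 ]
shut [0.5588 0.0244 0.091 ]
tubeback [ 0.8754 -0.1803  0.131 ]
tubefront [ 0.6814 -0.1403  0.131 ]
boxFL [ 0.6537 -0.0627  0.09  ]
boxFR [ 0.6272 -0.2094  0.09  ]
boxBR [ 0.8905 -0.2648  0.09  ]
boxBL [ 0.92   -0.1124  0.09  ]
dBL [0.7339 0.0746 0.09  ]
dBR [ 0.7105 -0.0662  0.09  ]
dFL [0.5554 0.1057 0.09  ]
dFR [ 0.5275 -0.037   0.09  ]
```

View pics/crop0.png

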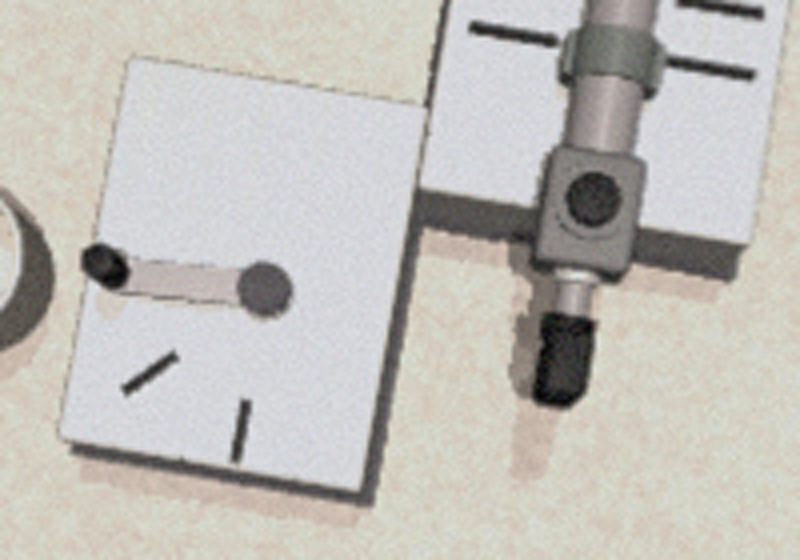

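```bash
cat >> h.py <<'E'
def go(p,yaw):
    "shift (cm) in tool axes and turn to reach world point p, tool down with tool y at yaw (deg)"
    s=r.state(); w,x,y,z=s['orientation']; A=R.from_quat([x,y,z,w])
    a=np.radians(yaw); Y=np.array([np.cos(a),np.sin(a),0]); Z=np.array([0,0,-1.]); X=np.cross(Y,Z)
    B=R.from_matrix(np.c_[X,Y,Z])
    print('from',s['eef_pos'].round(4),'cm',(A.inv().apply(np.array(p)-s['eef_pos'])*100).round(2),'turn',(A.inv()*B).as_rotvec().round(3),'F',s['force'].round(1),'t',s['clock'],'op',round(s['opening'],4))
E
python3 -c "
from h import *
go([.629,.078,.23],14)"
```

```text
from [0.2003 0.5651 0.2303] cm [-56.68 -31.58   0.08] turn [-0.002  0.001  0.986] F [-0.6 -0.  -0.4] t 0.1 op 0.0851
```

```bash
python3 -m pendant '[{"translation":[-4,-2.2,0],"turn":[0,0,0.1],"fingers":0},{"translation":[-7.5,-4.2,0],"turn":[0,0,0.2],"fingers":0},{"translation":[-11,-6.1,0],"turn":[0,0,0.3],"fingers":0},{"translation":[-14.5,-8.1,0],"turn":[0,0,0.4],"fingers":0},{"translation":[-18,-10,0],"turn":[0,0,0.5],"fingers":0},{"translation":[-21.5,-12,0],"turn":[0,0,0.6],"fingers":0},{"translation":[-25,-14,0],"turn":[0,0,0.7],"fingers":0},{"translation":[-28.5,-15.9,0],"turn":[0,0,0.8],"fingers":0},{"translation":[-32,-17.8,0],"turn":[0,0,0.9],"fingers":0},{"translation":[-35,-19.5,0],"turn":[0,0,0.986],"fingers":0}]'; python3 -c "
from h import *
go([.60,.078,.23],14)"
```

```text
clock: 0.93
eef_pos: [0.4664, 0.2625, 0.231]
orientation: [0.0, 0.618, 0.786, -0.0]
force: [0.5, 0.4, 0.9]
opening: 0.0854
finger_force: 0.0
from [0.4664 0.2625 0.231 ] cm [-21.08   8.63   0.11] turn [-0.     0.    -0.006] F [0.5 0.4 0.9] t 0.9333 op 0.0854
```

```bash
python3 -m pendant '[{"translation":[-3.6,1.5,0],"turn":[0,0,0],"fingers":0},{"translation":[-7.2,3,0],"turn":[0,0,0],"fingers":0},{"translation":[-10.8,4.4,0],"turn":[0,0,0],"fingers":0},{"translation":[-14.4,5.9,0],"turn":[0,0,0],"fingers":0},{"translation":[-18,7.4,0],"turn":[0,0,0],"fingers":0},{"translation":[-21.1,8.6,0],"turn":[0,0,0],"fingers":0},{"translation":[-21.1,8.6,0],"turn":[0,0,0],"fingers":0},{"translation":[-21.1,8.6,0],"turn":[0,0,0],"fingers":0}]'
python3 - <<'E'
from h import *
c=r.calibration('wrist'); im=r.capture('wrist'); np.save('w0.npy',im); save('w0',im)
print({k:np.round(v,4) for k,v in c.items()}); print(r.state()['eef_pos'])
for n,p in dict(knob=[.629,.078,.151],piv=[.622,.012,.104],half=[.586,.0676,.091],shut=[.5588,.0244,.091],btn=[.6535,-.1361,.147]).items(): print(n,proj(c,p).round(0))
E
```

```text
clock: 1.6
eef_pos: [0.6, 0.0789, 0.2303]
orientation: [-0.001, 0.617, 0.787, -0.001]
force: [1.0, 1.3, -0.6]
opening: 0.0855
finger_force: 0.0
{'fx': np.float64(344.7668), 'fy': np.float64(344.7668), 'cx': np.float64(315.4491), 'cy': np.float64(239.7355), 'k1': np.float64(-0.0213), 'rvec': array([-2.8011, -0.3397, -0.0532]), 'tvec': array([-0.6006, -0.1058,  0.3578])}
[0.59939858 0.08024011 0.23045149]
knob [[357. 258.]]
piv [[322. 305.]]
half [[297. 232.]]
shut [[257. 271.]]
btn [[317. 477.]]
```

View pics/w0.png

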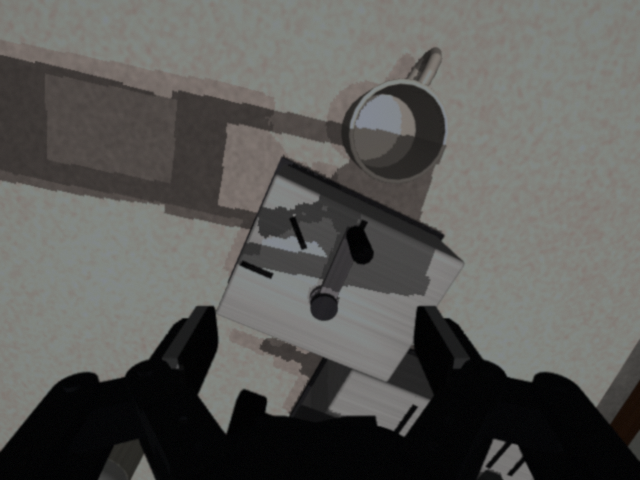

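The wrist view agrees with the top view: pivot at (323,306), half tick at (298,232), shut tick at (257,269), knob top near (361,253) and the open tick just past the knob.

Run:
```python
from h import *
c=r.calibration('wrist')
for uv,z in [((361,253),.151),((323,306),.104),((298,232),.092),((257,269),.092),((363,224),.092)]: print(plane(c,[uv],z)[0].round(4))
go([.631,.080,.115],14)
```

```text
[0.63   0.0839 0.151 ]
[0.6222 0.0126 0.104 ]
[0.586  0.0697 0.092 ]
[0.5585 0.0277 0.092 ]
[0.6376 0.0898 0.092 ]
from [0.5994 0.0802 0.2305] cm [-0.79  3.08 11.54] turn [-0.002 -0.001 -0.002] F [-0.9  0.9 -1. ] t 1.65 op 0.0857
```

```bash
python3 -m pendant '[{"translation":[-0.8,3.1,0],"turn":[0,0,0],"fingers":60},{"translation":[-0.8,3.1,3.5],"turn":[0,0,0],"fingers":60},{"translation":[-0.8,3.1,7],"turn":[0,0,0],"fingers":60},{"translation":[-0.8,3.1,10],"turn":[0,0,0],"fingers":60},{"translation":[-0.8,3.1,11.5],"turn":[0,0,0],"fingers":60},{"translation":[-0.8,3.1,11.5],"turn":[0,0,0],"fingers":60}]' 20 && python3 -m pendant '[{"translation":[0,0,0],"turn":[0,0,0],"fingers":140},{"translation":[0,0,0],"turn":[0,0,0],"fingers":180},{"translation":[0,0,0],"turn":[0,0,0],"fingers":220},{"translation":[0,0,0],"turn":[0,0,0],"fingers":255},{"translation":[0,0,0],"turn":[0,0,0],"fingers":255},{"translation":[0,0,0],"turn":[0,0,0],"fingers":255},{"translation":[0,0,0],"turn":[0,0,0],"fingers":255},{"translation":[0,0,0],"turn":[0,0,0],"fingers":255}]' 20; python3 -c "
from h import *
go([.6155,.0815,.115],14);go([.5985,.078,.115],14);go([.5832,.0704,.115],14)"
```

```text
clock: 2.15
eef_pos: [0.6273, 0.082, 0.1105]
orientation: [-0.004, 0.615, 0.788, -0.003]
force: [-0.7, 0.7, 0.3]
opening: 0.0655
finger_force: 0.0
clock: 2.82
eef_pos: [0.633, 0.0808, 0.1187]
orientation: [0.001, 0.616, 0.788, 0.001]
force: [-0.6, 1.2, 7.9]
opening: 0.0156
finger_force: 22.0
from [0.633  0.0808 0.1187] cm [ 0.49 -1.68  0.37] turn [ 0.004  0.    -0.   ] F [-0.6  1.2  7.9] t 2.8167 op 0.0156
from [0.633  0.0808 0.1187] cm [ 0.56 -3.42  0.36] turn [ 0.004  0.    -0.   ] F [-0.6  1.2  7.9] t 2.8167 op 0.0156
from [0.633  0.0808 0.1187] cm [ 0.19 -5.08  0.35] turn [ 0.004  0.    -0.   ] F [-0.6  1.2  7.9] t 2.8167 op 0.0156
```

```bash
python3 -m pendant '[{"translation":[0.2,-0.6,-0.3],"turn":[0,0,0],"fingers":255},{"translation":[0.4,-1.2,-0.3],"turn":[0,0,0],"fingers":255},{"translation":[0.5,-1.8,-0.3],"turn":[0,0,0],"fingers":255},{"translation":[0.55,-2.4,-0.3],"turn":[0,0,0],"fingers":255},{"translation":[0.55,-3.0,-0.3],"turn":[0,0,0],"fingers":255},{"translation":[0.5,-3.6,-0.3],"turn":[0,0,0],"fingers":255},{"translation":[0.4,-4.2,-0.3],"turn":[0,0,0],"fingers":255},{"translation":[0.3,-4.7,-0.3],"turn":[0,0,0],"fingers":255},{"translation":[0.2,-5.0,-0.3],"turn":[0,0,0],"fingers":255},{"translation":[0.2,-5.0,-0.3],"turn":[0,0,0],"fingers":255}]' 20; python3 -c "
from h import *
go([.5832,.0704,.118],14)"
```

```text
clock: 3.65
eef_pos: [0.5819, 0.07, 0.1195]
orientation: [-0.0, 0.616, 0.788, -0.0]
force: [-1.9, 2.3, -0.9]
opening: 0.0154
finger_force: 21.2
from [0.5819 0.07   0.1195] cm [0.   0.13 0.15] turn [-0.001 -0.    -0.001] F [-1.9  2.3 -0.9] t 3.65 op 0.0154
```

```bash
python3 -m pendant '[{"translation":[0,0.1,0],"turn":[0,0,0],"fingers":255},{"translation":[0,0.1,0],"turn":[0,0,0],"fingers":255},{"translation":[0,0.1,0],"turn":[0,0,0],"fingers":200},{"translation":[0,0.1,0],"turn":[0,0,0],"fingers":120},{"translation":[0,0.1,0],"turn":[0,0,0],"fingers":60},{"translation":[0,0.1,0],"turn":[0,0,0],"fingers":60},{"translation":[0,0.1,-3],"turn":[0,0,0],"fingers":60},{"translation":[0,0.1,-6],"turn":[0,0,0],"fingers":60},{"translation":[0,0.1,-9.5],"turn":[0,0,0],"fingers":60},{"translation":[0,0.1,-11],"turn":[0,0,0],"fingers":60}]' && python3 -m pendant '[{"translation":[0,-2,-1],"turn":[0,0,0],"fingers":60},{"translation":[0,-2,-1],"turn":[0,0,0],"fingers":60}]'
python3 - <<'E'
from h import *
c=r.calibration('wrist'); im=r.capture('wrist'); np.save('w1.npy',im)
c2=r.calibration('top'); t=r.capture('top'); np.save('t1.npy',t)
a=cv2.resize(im[150:350,200:420],None,fx=2.5,fy=2.5,interpolation=cv2.INTER_CUBIC)[:500]
b=cv2.resize(t[150:270,240:340],None,fx=4,fy=4,interpolation=cv2.INTER_CUBIC)
f=np.zeros((500,800,3),np.uint8); f[:,:400]=a[:,:400]; f[:480,400:]=b; save('w1',np.clip(f*1.5,0,255).astype(np.uint8))
go([0,0,0],14)
print(proj(c,[[.622,.0122,.104],[.5832,.0704,.151],[.586,.0687,.092]]))
E
```

```text
clock: 4.48
eef_pos: [0.5855, 0.0704, 0.2347]
orientation: [0.002, 0.616, 0.788, 0.002]
force: [0.1, 0.5, 1.1]
opening: 0.0655
finger_force: 0.0
clock: 4.65
eef_pos: [0.5644, 0.0653, 0.243]
orientation: [0.002, 0.616, 0.788, 0.001]
force: [-0.6, 0.5, 0.4]
opening: 0.0653
finger_force: 0.0
from [0.5645 0.0656 0.2399] cm [  7.26 -56.4   23.9 ] turn [ 0.001  0.    -0.001] F [-0.6  0.1 -0.3] t 4.75 op 0.0654
[[362.87570387 293.05559833]
 [342.88394394 240.96600801]
 [340.0850678  221.93685916]]
```

View pics/w1.png

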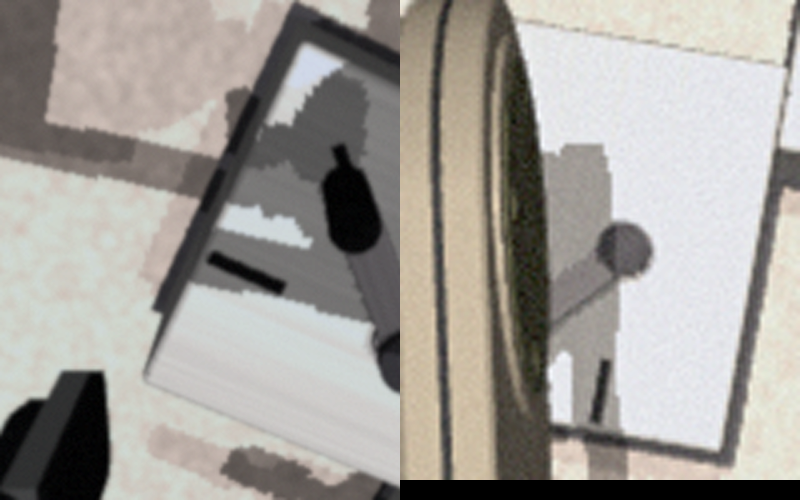

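The lever now lies along the middle tick: the knob top is at (342,241) against a predicted (343,241), and the tick's end shows in line beyond it. Next is the button.

```bash
python3 -c "
from h import *
c=r.calibration('top');print(plane(c,[[488,250]],.2),plane(c,[[476,320]],.11))
go([.6235,-.1301,.235],79)"
```

```text
[[ 0.53887263 -0.3092155   0.2       ]] [[ 0.41625    -0.30967336  0.11      ]]
from [0.5645 0.0656 0.2399] cm [-20.41   1.     0.5 ] turn [ 1.000e-03  1.000e-03 -1.135e+00] F [-0.6  0.1 -0.3] t 4.75 op 0.0654
```

```bash
python3 -m pendant '[{"translation":[-2,0.1,0],"turn":[0,0,-0.115],"fingers":255},{"translation":[-4,0.2,0],"turn":[0,0,-0.23],"fingers":255},{"translation":[-6,0.3,0],"turn":[0,0,-0.345],"fingers":255},{"translation":[-8.2,0.4,0],"turn":[0,0,-0.46],"fingers":255},{"translation":[-10.2,0.5,0],"turn":[0,0,-0.575],"fingers":255},{"translation":[-12.2,0.6,0],"turn":[0,0,-0.69],"fingers":255},{"translation":[-14.2,0.7,0],"turn":[0,0,-0.805],"fingers":255},{"translation":[-16.3,0.8,0],"turn":[0,0,-0.92],"fingers":255},{"translation":[-18.4,0.9,0],"turn":[0,0,-1.035],"fingers":255},{"translation":[-20.4,1,0.3],"turn":[0,0,-1.135],"fingers":255}]' && python3 -m pendant '[{"translation":[0,0,0],"turn":[0,0,0],"fingers":255},{"translation":[0,0,0],"turn":[0,0,0],"fingers":255},{"translation":[0,0,0],"turn":[0,0,0],"fingers":255}]'
python3 - <<'E'
from h import *
c=r.calibration('wrist'); im=r.capture('wrist'); np.save('w2.npy',im); save('w2',np.clip(im*1.5,0,255).astype(np.uint8))
go([.6535,-.1361,.235],79)
print(proj(c,[[.6535,-.1361,.147],[.580,-.1214,.165]]), rays(c,[[320,240]]))
E
```

```text
clock: 5.58
eef_pos: [0.6236, -0.131, 0.2352]
orientation: [-0.0, 0.093, 0.996, 0.0]
force: [1.0, 0.4, -0.1]
opening: -0.0001
finger_force: 0.0
clock: 5.83
eef_pos: [0.6229, -0.1293, 0.235]
orientation: [-0.001, 0.097, 0.995, 0.0]
force: [0.3, -0.4, 0.6]
opening: 0.0
finger_force: 0.0
from [ 0.623  -0.129   0.2354] cm [-3.13 -0.11  0.04] turn [ 0.    -0.001 -0.001] F [ 0.4  0.2 -0.2] t 5.8833 op 0.0
[[316.99475459 286.07581761]
 [317.77900022 188.94023626]] (array([ 0.54310987, -0.11582477,  0.3769049 ]), array([[ 0.31253607, -0.04696574, -0.94883626]]))
```

View pics/w2.png

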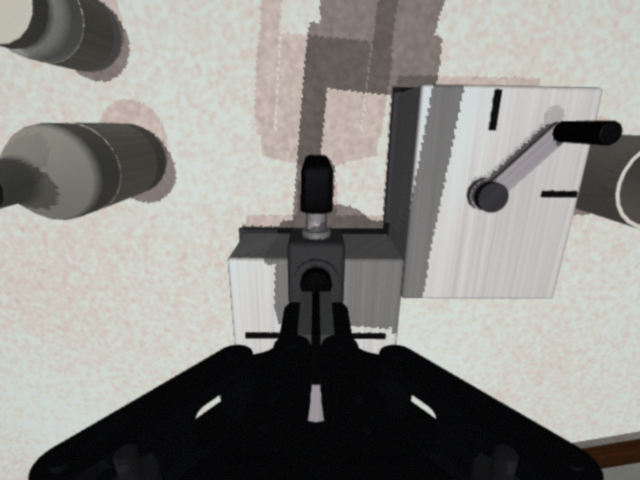

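The button is at (316,283) against a predicted (317,286), and the handle top is centred near (317,189), also as predicted. The lever is still at half. I'll press the button now.

```bash
python3 -m pendant '[{"translation":[-3.1,-0.1,0],"turn":[0,0,0],"fingers":255},{"translation":[-3.1,-0.1,3.5],"turn":[0,0,0],"fingers":255},{"translation":[-3.1,-0.1,7],"turn":[0,0,0],"fingers":255},{"translation":[-3.1,-0.1,8],"turn":[0,0,0],"fingers":255},{"translation":[-3.1,-0.1,8.4],"turn":[0,0,0],"fingers":255},{"translation":[-3.1,-0.1,8.8],"turn":[0,0,0],"fingers":255},{"translation":[-3.1,-0.1,9.1],"turn":[0,0,0],"fingers":255},{"translation":[-3.1,-0.1,9.4],"turn":[0,0,0],"fingers":255}]';python3 -c "
from h import *
go([.6535,-.1361,.139],79)"
```

```text
clock: 6.55
eef_pos: [0.6547, -0.1367, 0.145]
orientation: [0.002, 0.096, 0.995, -0.0]
force: [-2.8, 1.2, 3.2]
opening: 0.0002
finger_force: 1.4
from [ 0.6547 -0.1367  0.145 ] cm [0.13 0.04 0.6 ] turn [-0.     0.004  0.   ] F [-2.8  1.2  3.2] t 6.55 op 0.0002
```

```bash
python3 -m pendant '[{"translation":[0.05,0,0.2],"turn":[0,0,0],"fingers":255},{"translation":[0.05,0,0.4],"turn":[0,0,0],"fingers":255},{"translation":[0.05,0,0.4],"turn":[0,0,0],"fingers":255}]'; python3 -m pendant '[{"translation":[0,0,0.2],"turn":[0,0,0],"fingers":255},{"translation":[0,0,0.3],"turn":[0,0,0],"fingers":255},{"translation":[0,0,0.3],"turn":[0,0,0],"fingers":255}]'
```

```text
clock: 6.8
eef_pos: [0.6542, -0.1368, 0.1399]
orientation: [0.002, 0.096, 0.995, -0.0]
force: [2.9, 0.4, 4.3]
opening: -0.0005
finger_force: 2.2
clock: 7.05
eef_pos: [0.6543, -0.1368, 0.1389]
orientation: [0.002, 0.096, 0.995, -0.0]
force: [-3.5, 1.6, 15.5]
opening: 0.0001
finger_force: 8.1
```

```bash
python3 -m pendant '[{"translation":[0,0,-2],"turn":[0,0,0],"fingers":255},{"translation":[0,0,-5],"turn":[0,0,0],"fingers":200},{"translation":[0,0,-8.5],"turn":[0,0,0],"fingers":100},{"translation":[3,0,-8.5],"turn":[0,0,0],"fingers":60},{"translation":[5,0,-8.5],"turn":[0,0,0],"fingers":60},{"translation":[5,0,-8.5],"turn":[0,0,0],"fingers":60}]'
python3 - <<'E'
from h import *
c=r.calibration('wrist'); im=r.capture('wrist'); save('w3',np.clip(im*1.5,0,255).astype(np.uint8))
go([.565,-.1185,.14],79)
print(proj(c,[[.6535,-.1361,.147],[.580,-.1214,.165],[.565,-.1185,.165]]))
E
```

```text
clock: 7.55
eef_pos: [0.6012, -0.1267, 0.2205]
orientation: [-0.001, 0.096, 0.995, -0.0]
force: [-1.3, -0.2, -0.7]
opening: 0.0605
finger_force: 0.0
from [ 0.6024 -0.1269  0.2202] cm [3.82 0.11 8.03] turn [-0.    -0.001 -0.   ] F [ 0.3 -0.   0.2] t 7.6 op 0.0649
[[319.17831111 322.62757222]
 [320.65241085 229.54135146]
 [320.76028573 204.45351114]]
```

View pics/w3.png

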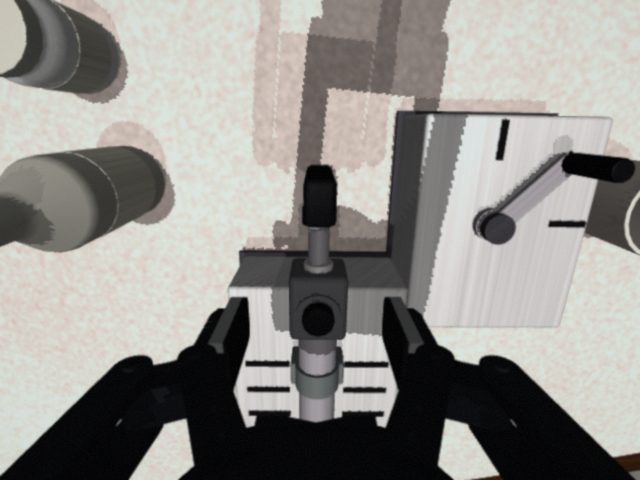

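The rod is released: the handle top is centred at about (320,203), as expected for 15 mm out, and more of the rod is showing. I'll grasp the handle.

```bash
python3 -m pendant '[{"translation":[3.8,0.1,0],"turn":[0,0,0],"fingers":60},{"translation":[3.8,0.1,1],"turn":[0,0,0],"fingers":60},{"translation":[3.8,0.1,4],"turn":[0,0,0],"fingers":60},{"translation":[3.8,0.1,7],"turn":[0,0,0],"fingers":60},{"translation":[3.8,0.1,8.5],"turn":[0,0,0],"fingers":60},{"translation":[3.8,0.1,8.5],"turn":[0,0,0],"fingers":140}]' 60; python3 -m pendant '[{"translation":[0,0,0],"turn":[0,0,0],"fingers":180},{"translation":[0,0,0],"turn":[0,0,0],"fingers":220},{"translation":[0,0,0],"turn":[0,0,0],"fingers":255},{"translation":[0,0,0],"turn":[0,0,0],"fingers":255},{"translation":[0,0,0],"turn":[0,0,0],"fingers":255},{"translation":[0,0,0],"turn":[0,0,0],"fingers":255}]' 60;python3 -c "
from h import *
go([.565-.125*.981,-.1185+.125*.194,.137],79)"
```

```text
clock: 8.1
eef_pos: [0.5638, -0.1181, 0.13]
orientation: [-0.004, 0.096, 0.995, 0.001]
force: [-0.8, 0.1, -1.7]
opening: 0.0548
finger_force: 0.0
clock: 8.6
eef_pos: [0.5684, -0.1181, 0.1376]
orientation: [0.002, 0.096, 0.995, 0.001]
force: [1.8, 5.7, -0.3]
opening: 0.0188
finger_force: 60.0
from [ 0.5684 -0.1181  0.1376] cm [ 1.283e+01 -6.000e-02  1.000e-02] turn [0.001 0.003 0.   ] F [ 1.8  5.7 -0.3] t 8.6 op 0.0188
```

```bash
python3 -m pendant '[{"translation":[1,0,0],"turn":[0,0,0],"fingers":255},{"translation":[2.2,0,0],"turn":[0,0,0],"fingers":255},{"translation":[3.4,0,0],"turn":[0,0,0],"fingers":255},{"translation":[4.6,0,0],"turn":[0,0,0],"fingers":255},{"translation":[5.8,0,0],"turn":[0,0,0],"fingers":255},{"translation":[7,0,0],"turn":[0,0,0],"fingers":255},{"translation":[8.2,0,0],"turn":[0,0,0],"fingers":255},{"translation":[9.4,0,0],"turn":[0,0,0],"fingers":255},{"translation":[10.6,0,0],"turn":[0,0,0],"fingers":255},{"translation":[11.2,0,0],"turn":[0,0,0],"fingers":255}]' 60;python3 -m pendant '[{"translation":[0.4,0,0],"turn":[0,0,0],"fingers":255},{"translation":[0.8,0,0],"turn":[0,0,0],"fingers":255},{"translation":[0.8,0,0],"turn":[0,0,0],"fingers":255}]' 60;python3 -c "
from h import *
go([.565-.125*.981,-.1185+.125*.194,.137],79)"
```

```text
clock: 9.43
eef_pos: [0.4588, -0.0959, 0.1376]
orientation: [0.003, 0.096, 0.995, 0.001]
force: [10.0, 10.6, -5.3]
opening: 0.0191
finger_force: 59.3
clock: 9.68
eef_pos: [0.4512, -0.0944, 0.1376]
orientation: [0.003, 0.096, 0.995, 0.001]
force: [8.6, 10.8, -4.4]
opening: 0.0192
finger_force: 59.6
from [ 0.4512 -0.0944  0.1376] cm [ 0.87 -0.16  0.06] turn [0.003 0.006 0.001] F [ 8.6 10.8 -4.4] t 9.6833 op 0.0192
```

```bash
python3 -m pendant '[{"translation":[0.2,0.1,0],"turn":[0,0,0],"fingers":255},{"translation":[0.4,0.1,0],"turn":[0,0,0],"fingers":255},{"translation":[0.4,0.1,0],"turn":[0,0,0],"fingers":255}]' 60;python3 -m pendant '[{"translation":[0.2,0.05,0],"turn":[0,0,0],"fingers":255},{"translation":[0.4,0.05,0],"turn":[0,0,0],"fingers":255},{"translation":[0.4,0.05,0],"turn":[0,0,0],"fingers":255}]' 60;python3 -c "
from h import *
go([.565-.125*.981,-.1185+.125*.194,.137],79)"
```

```text
clock: 9.93
eef_pos: [0.4476, -0.0935, 0.1376]
orientation: [0.003, 0.096, 0.995, 0.001]
force: [6.8, 6.4, -4.0]
opening: 0.019
finger_force: 59.5
clock: 10.18
eef_pos: [0.4467, -0.0932, 0.1377]
orientation: [0.007, 0.096, 0.995, -0.0]
force: [26.3, 0.0, -17.6]
opening: 0.0188
finger_force: 59.9
from [ 0.4467 -0.0932  0.1377] cm [ 0.41 -0.18  0.07] turn [ 0.001  0.013 -0.   ] F [ 26.3   0.  -17.6] t 10.1833 op 0.0188
```

```bash
python3 -m pendant '[{"translation":[0,0,0],"turn":[0,0,0],"fingers":255},{"translation":[0,0,0],"turn":[0,0,0],"fingers":255},{"translation":[0,0,0],"turn":[0,0,0],"fingers":255}]' 60
python3 - <<'E'
from h import *
t=r.capture('top'); s=r.capture('scene')
f=np.hstack([cv2.resize(t[130:330,180:380],(400,400)),cv2.resize(s[180:380,220:420],(400,400))]); save('end',np.clip(f*1.5,0,255).astype(np.uint8))
go([.4467,-.0932,.1377],79)
E
```

```text
clock: 10.43
eef_pos: [0.4467, -0.0933, 0.1378]
orientation: [0.006, 0.096, 0.995, -0.0]
force: [25.8, 1.2, -17.7]
opening: 0.0191
finger_force: 59.9
from [ 0.4467 -0.0933  0.1377] cm [-0.    0.01  0.  ] turn [ 0.001  0.013 -0.   ] F [ 26.3   0.5 -17.3] t 10.5333 op 0.0189
```

View pics/end.png

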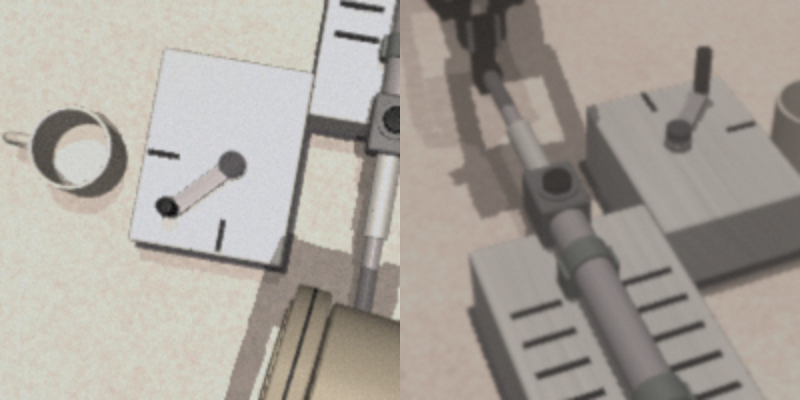

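Both rod sections are fully drawn, with the white middle tube and the inner rod both showing. The lever covers the half tick, its knob at crop (168,207) lying midway between the other two ticks. The mug hasn't moved. The hold is steady at about 26 N against the stop.

```bash
python3 -c "
from bench import r
print(r.finish_job())"
```

```text
the job is handed in; nothing more can be done
None
```

I set the lever to half, pressed the release, and handed the job in at about 10.5 s still holding the handle at the second stop; the mug hadn't moved, and the arm stayed clear of the bottle and jar, though I didn't check those two in the last picture.

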